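# Step the day marker on and lock it

## Robot

A 6-joint arm with a two-finger parallel gripper is mounted at the origin on a cart in front of the work surface, level with it; the furniture and walls round the work are solid. World frame = base frame: x ahead of the robot, y to its left, z up, the work surface at z = 0. Lengths are in m, angles in rad, forces in N, time in s.
With the tool pointing down it reaches from about 0.35 to 0.775 m from the base axis. Payload 5.5 kg.
Tool frame: the origin (TCP) lies between the finger pads; the fingertips stand 11 mm ahead of it and the grasp point (between the pads) lies 8 mm behind it (tips_ahead is the distance from the TCP to the fingertips, in m); z points along the fingers, y is the line along which they close (so a half turn about z gives the same grasp; the last joint's range is limited). The gripper opens to 85 mm and grips with 20 to 120 N. Pads are 22 mm wide; open, the fingers measure 114 mm over their backs; the gripper's body (76 mm by 85 mm) begins 54 mm behind the grasp point. The pads swing forward as they close: fully open they stand 13 mm farther back than shut.
Start: joints at [1.148, 0.313, 0.046, 1.304, 0, 1.431], TCP at [0.16, 0.552, 0.202] pointing down, gripper open.
Joint ranges: [-2.76, 2.76], [-0.86, 1.69], [-1.03, 1.26], [-2.2, 2.34], [-1.47, 1.5], [-3.14, 3.14]. Speed limits (rad/s): [2.57, 2.57, 3.14, 3.14, 3.14, 3.14].

## Interface

Orientations are given as a unit quaternion [w, x, y, z].
In Python, from workcell import * gives the robot as it stands. The module is installed in compiled form; this text tells all that it offers.
- The arm moves only by the tool jog_arm, never from a script. Its argument "moves" is a list of rows, each an object with "fingers": the closure, from 0 (fully open) to 1 (shut); "slide": the shift along the tool's x, y, z in mm, a list of three; "angular": the turn, a rotation vector about the tool's x, y, z in degrees, a list of three. A call has 1 to 10 rows; each row is the pose to reach, as a shift and turn from the pose commanded when the call began, along the tool's axes at that moment; what a row does not reach only later rows make up. A row lasts 1/12 s, in which the tool goes at most 41.7 mm and 7.16 degrees, less where a joint would pass 70% of its speed; a pose out of reach is approached as far as the arm can. A call with a gripper value outside its range is refused whole. The fingers move at their own pace and stop on an object; "squeeze" is the grip in N (left out, the last holds). Time passes only in rows, so rows that repeat a pose let the fingers close. It gives the time, the measured TCP pose, the force, the opening and the grip force at its end, in the units of the state.
- get_state(): the state, without advancing time (a new reading comes with each control period).
- read_camera(name): name is "scene" or "top"; returns a dict with "color" (420x560x3 uint8, red, green, blue), "fovy" (degrees; the focal length in pixels is half the picture's height over the tangent of half this angle, whatever the lens; pixels are square), "cx", "cy" (the principal point, pixels), "world_from_camera" (4x4, takes a point from camera to world coordinates). Camera axes: x right, y down, z forward; pixel columns grow to the right and rows downward; lengths in m; the calibration is good to about 2 mm. A picture is of the moment at which its call begins. There is no depth.
- hand_in(): hands the job in; it is judged then, once.
Trained networks look in a picture, given as the dict that the camera call returned (one of the last four; its "shot" number tells which), for a name from the list of things; names that differ only in an ending like _2 or _b are one class to them, and where a whole thing is asked for, a point or a joint stands for the part that bears it (a point fixed in the world has none). Each returns a list of dicts, best first, with "p" (0 to 1); they miss things now and then, are a little off and sometimes report something else, mostly with a low value. They report only what shows in the picture. A call takes as long as a camera call.
- look_for(target, picture): "point" ([column, row] in pixels, amid what is visible of it).
- tip_of(target, picture): "point" ([column, row] in pixels: a listed point, or the origin of a listed thing).
The state is a dict: "clock": time; "joint_pos": joint angles; "qvel": joint speeds; "tau": joint torques, N m; "tcp_pos": TCP position; "orientation": TCP orientation; "wrist_force": force on the tool from outside, world axes, zero at the start; "ft_torque": the same for the moment, N m; "finger_gap": finger opening in m; "grip_force": force on a finger pad.
Only numpy, scipy, OpenCV 4.12 (cv2) and the standard library are available. Lean on these libraries where they do the work, as an engineer would, in place of code of your own. Each camera call takes 0.05 s, during which the arm holds its last target. There are 200 camera calls.

## Task

The dessert cups are being dated with the white day marker on the counter: press its green step button, fully down and all the way up again each time, until the green face with five dots stands in the window; do not run past it and do not force the button. Then push the orange lock slide towards the button until it clicks fully home, and leave the three dessert cups where they stand.

Things in the scene. Friction and masses are not known exactly. Their poses are not given: they have to be found in the camera images.
- day_marker: white desk-top day marker, fixed to the counter, 104 deep (x) x 172 wide (y) x 88 mm high, with a sloped front; origin at the centre of its underside, x towards its back, y to its left as seen from its front, z up. Its flat top is 88 mm above the origin.
- window (a point): centre of the clear pane (66 x 28 mm) in the sloped front, facing forward and up at 45 degrees, red index marks left and right of it. One face of the seven-sided drum shows behind it; in order of stepping: white with one dot, yellow two, red three, blue four, green five, orange six, purple seven dots.
- drum (a joint): turn of the drum in rad, 0 at the one-dot face, growing 0.898 (2 pi / 7) a step: 3.590 is the green five-dot face. It cannot go back. One full stroke of the button brings up the next face; too short a one leaves the drum as it was or stuck between two faces; from there (it may also start so) the next full stroke takes it on to the next face and not beyond.
- button_guide (a point): centre of the top of the steel collar (52 mm across, on the marker's top, at its right rear) in which the green step button moves straight down. The button's round cap is 41 mm across; its top stands 25 to 35 mm above this point when up: the cap is set to a different height each time and must be found by touch or sight.
- step_button (a joint): depth of the step button in m: 0 up; from 0.015 a rubber buffer meets it, the hard stop is at 0.019. It steps only beyond 0.014, and is ready again only when released to under 0.003; it springs up by itself. Resistance: 2 N at first, 4 to 6 N at 5 mm where the ratchet bites, about 3 N from there, then on the buffer 4 N more per mm: 10 to 15 N is ample, over 40 N is forcing it.
- lock_tab (a point): centre of the upright tab (34 mm along the marker's x, 14 mm along its y, 20 mm high, its foot 1.5 mm above the marker's top) of the orange lock slide on the marker's top; it moves with the slide. Its pushing face is the one away from the button, 7 mm from this point along the marker's +y.
- lock_slide (a joint): how far the lock slide is pushed towards the button (along the marker's -y), in m: 0 to 0.010 at the start, 0.030 fully home at its end stop. It runs with about 1 N; at 0.018 to 0.025 a spring detent resists with about 5 N and then snaps it home. Home, it blocks the button, so that no step can be made any more.
- cup_a: lidded dessert cup with green and brown topping, 78 mm wide, 75 mm high, loose, to the marker's left; origin at the centre of its underside
- cup_b: lidded dessert cup with yellow topping, 78 mm wide, 82 mm high, loose, to the marker's left; origin at the centre of its underside
- cup_c: lidded dark dessert cup, 78 mm wide, 80 mm high, loose, to the marker's right; origin at the centre of its underside

How it is judged:
By the outcome, as a careful person would: the job done as asked, in the order asked, and still so for the second after the job is handed in, with the robot touching nothing.
It also fails if it takes over 51 s, if anything falls off the work surface, if the arm or the gripper's body presses on something with over 40 N, if the wrist force passes 120 N, or if a joint passes its speed limit or range.

## Working session

There is one attempt and no reset: what is moved stays moved. The work goes in short steps, Python scripts to look and compute and a tool call to move; the robot and the scene stay as the last step left them, time stands still between calls to the robot, and variables do not carry over. Pictures are saved under pics/ and viewed, at most 10 in all, crops included, and the job is handed in when it is done.

Besides the shell and the picture viewer there is one more tool, called after ">>>" by a JSON object that holds its "fn" and its "kwargs", one argument or row to a line. jog_arm: Moves the arm, as the interface text tells. Its arguments: {"type":"object","properties":{"moves":{"type":"array","items":{"type":"object","properties":{"fingers":{"type":"number"},"slide":{"type":"array","items":{"type":"number"}},"angular":{"type":"array","items":{"type":"number"}}}}},"squeeze":{"type":"number"}},"required":["moves"]}

```bash
mkdir -p pics; cat > h.py <<'E'
from workcell import *
import numpy as np, cv2
from scipy.spatial.transform import Rotation as R
def ray(p,uv):
    f=p["color"].shape[0]/2/np.tan(np.radians(p["fovy"])/2)
    T=np.array(p["world_from_camera"]); d=T[:3,:3]@np.array([(uv[0]-p["cx"])/f,(uv[1]-p["cy"])/f,1]); return T[:3,3],d/np.linalg.norm(d)
def atz(p,uv,z):
    o,d=ray(p,uv); return o+d*(z-o[2])/d[2]
def proj(p,X):
    f=p["color"].shape[0]/2/np.tan(np.radians(p["fovy"])/2)
    T=np.linalg.inv(np.array(p["world_from_camera"])); c=T[:3,:3]@X+T[:3,3]; return np.array([c[0]/c[2]*f+p["cx"],c[1]/c[2]*f+p["cy"]])
def tri(a,b):
    (o,d),(q,e)=a,b
    s=np.linalg.lstsq(np.c_[d,-e],q-o,rcond=None)[0]; x,y=o+d*s[0],q+e*s[1]
    return (x+y)/2,np.linalg.norm(x-y)
E
python3 - <<'E'
from h import *
np.set_printoptions(precision=4,suppress=True)
P={n:read_camera(n) for n in("scene","top")}
for n,p in P.items():
    cv2.imwrite(f"pics/{n}0.png",p["color"][:,:,::-1])
    print(n,p["fovy"],np.array(p["world_from_camera"])[:3,3])
for t in["day_marker","window","button_guide","lock_tab","step_button","cup_a","cup_b","cup_c"]:
    r={}
    for n,p in P.items():
        for fn in (tip_of,look_for):
            try: o=fn(t,p)
            except Exception as e: o=[];print(str(e)[:80])
            print(t,n,fn.__name__,[(np.round(x["point"],1).tolist(),round(x["p"],2)) for x in o[:3]])
            if fn is tip_of and o: r[n]=ray(p,o[0]["point"])
    if len(r)==2: print("  ",t,*tri(r["scene"],r["top"]))
s=get_state();print(s)
E
```

```text
scene 42.56634619003908 [-0.357  -0.56    0.8289]
top 50.136839296253875 [ 0.3663 -0.0983  1.1537]
day_marker scene call [([294.4, 247.1], 0.74)]
day_marker scene call [([297.2, 234.7], 0.84)]
day_marker top call [([305.5, 202.7], 0.85), ([289.6, 193.3], 0.57)]
day_marker top call [([308.2, 200.8], 0.86)]
   day_marker [ 0.5252 -0.1225 -0.0008] 0.003974004188866925
window scene call [([287.2, 228.4], 0.73)]
window scene call [([293.9, 230.9], 0.97), ([320.5, 208.1], 0.65)]
window top call [([312.7, 209.7], 0.81)]
window top call [([308.1, 200.0], 0.57)]
   window [ 0.4916 -0.1299  0.0828] 0.014284238114130328
button_guide scene call [([320.2, 214.2], 0.74)]
button_guide scene call [([290.9, 232.3], 0.6), ([323.4, 206.4], 0.2)]
button_guide top call [([327.4, 181.8], 0.63)]
button_guide top call [([307.8, 200.8], 0.8)]
   button_guide [ 0.5603 -0.1718  0.0921] 0.0017460155957610887
lock_tab scene call [([278.9, 202.2], 0.65)]
lock_tab scene call [([279.8, 201.5], 0.55)]
lock_tab top call [([291.4, 192.9], 0.68)]
lock_tab top call [([306.8, 200.5], 0.41)]
   lock_tab [ 0.5305 -0.0832  
[... 1309 characters left out ...]
[379.9, 201.1], 0.95), ([248.3, 244.7], 0.87), ([230.8, 196.0], 0.81)]
cup_c top call [([228.7, 191.4], 0.89), ([381.9, 197.9], 0.84), ([247.7, 241.2], 0.63)]
   cup_c [ 0.5218 -0.3086  0.0021] 0.007332189311238876
{'clock': 1.6, 'joint_pos': array([1.1484, 0.3132, 0.0461, 1.3036, 0.    , 1.4312]), 'qvel': array([-0.0004,  0.0018, -0.0017, -0.0016, -0.0007, -0.0003]), 'tau': array([  0.0025, -48.046 ,  29.8806,   0.0006,  -0.0001,  -0.    ]), 'tcp_pos': array([0.1605, 0.5522, 0.2024]), 'orientation': array([0.    , 0.1409, 0.99  , 0.    ]), 'wrist_force': array([-0.0855, -0.0597,  0.8226]), 'ft_torque': array([ 0.0002, -0.0291,  0.0294]), 'grip_force': 0.0, 'finger_gap': 0.08529437559980724}
```

```bash
python3 - <<'E'
import cv2,numpy as np
a=cv2.imread("pics/scene0.png")[130:330,180:430]; b=cv2.imread("pics/top0.png")[130:280,200:420]
a=cv2.resize(a,(750,600),interpolation=cv2.INTER_CUBIC); b=cv2.resize(b,(800,545),interpolation=cv2.INTER_CUBIC)
cv2.imwrite("pics/a.png",a);cv2.imwrite("pics/b.png",b)
E
```

```text
(no output)
```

View pics/a.png

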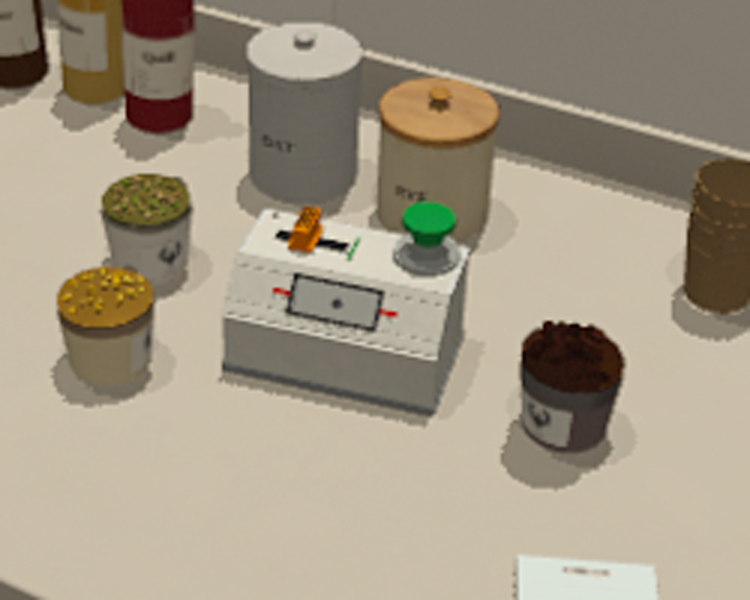

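View pics/b.png

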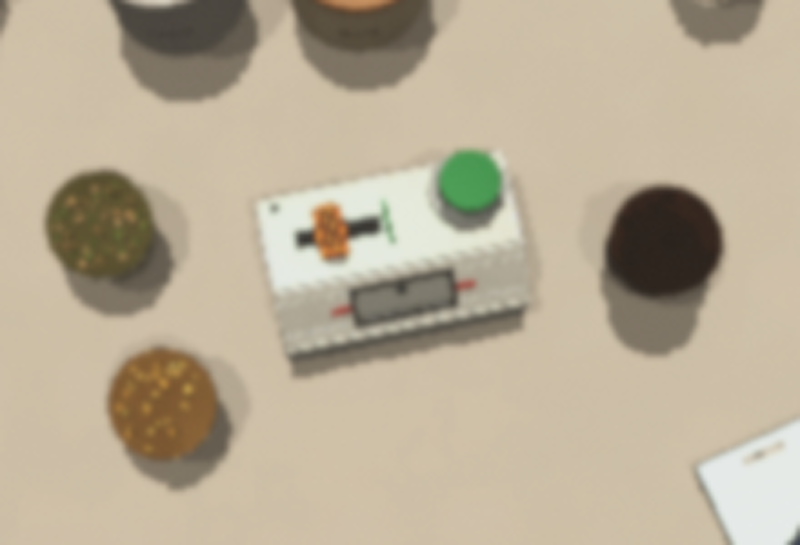

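View pics/scene0.png

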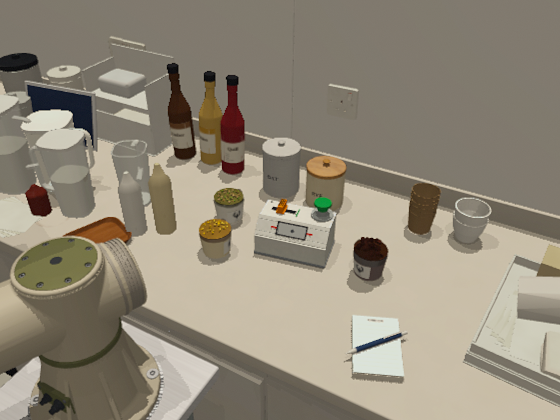

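The window shows a grey-white face with one dot (scene crop 335,302), so four strokes are expected. The green cap is at crop (430,222) and the orange tab at (306,229). Next I'll measure them by colour and get the marker's yaw.

```bash
cat >> h.py <<'E'
def blob(p,lo,hi,box):
    x0,y0,x1,y1=box; h=cv2.cvtColor(p["color"],cv2.COLOR_RGB2HSV); m=cv2.inRange(h,lo,hi); k=np.zeros_like(m);k[y0:y1,x0:x1]=1; m=m*k
    n,l,s,c=cv2.connectedComponentsWithStats(m); i=1+np.argmax(s[1:,4]); return c[i],s[i]
E
python3 - <<'E'
from h import *
np.set_printoptions(precision=4,suppress=True)
S,T=read_camera("scene"),read_camera("top")
G=((45,120,40),(85,255,255)); O=((3,170,90),(17,255,255))
bs={}
for nm,c,b1,b2 in(("cap",G,(305,190,345,225),(310,165,350,195)),("tab",O,(270,195,295,220),(280,180,300,205))):
    a,sa=blob(S,*c,b1);b,sb=blob(T,*c,b2)
    print(nm,a,sa,b,sb,*tri(ray(S,a),ray(T,b)))
    for z in(.095,.1,.11,.12,.125): print("  z",z,atz(S,a,z),atz(T,b,z))
# marker corners of the top rear edge & left front edge (top crop px)
c=lambda u,v:(200+u/3.636,130+v/3.636)
L,Rr,F=[atz(T,c(*q),.088) for q in((257,200),(503,152),(277,290))]
Rf=atz(T,c(522,238),.088)
print(L,Rr,F,Rf,np.degrees(np.arctan2(*(L-Rr)[[0,1]])),np.linalg.norm(L-Rr),np.linalg.norm(L-F))
print("yaw y-axis -> rot", [np.degrees(np.arctan2(-(q)[0],q[1])) for q in (L-Rr,F-Rf)])
# jars: bottoms / tops in scene
sc=lambda u,v:(180+u/3,130+v/3)
B=atz(S,sc(440,232),0);print("rye front foot",B)
o,d=ray(S,sc(440,108)); t=((B[0]+.055)-o[0])/d[0];print("rye lid centre approx",o+d*t)
print("cups",[atz(T,p["point"],.08) for p in look_for("cup_a",T)[:3]])
E
```

```text
cap [322.3827 203.6224] [314 197  18  15 196] [328.8537 179.5549] [322 173  15  14 164] [ 0.5606 -0.1742  0.1224] 0.0005263594870023503
  z 0.095 [ 0.5963 -0.1595  0.095 ] [ 0.5656 -0.176   0.095 ]
  z 0.1 [ 0.5898 -0.1623  0.1   ] [ 0.5647 -0.1757  0.1   ]
  z 0.11 [ 0.5768 -0.1677  0.11  ] [ 0.5628 -0.1749  0.11  ]
  z 0.12 [ 0.5638 -0.1732  0.12  ] [ 0.5609 -0.1742  0.12  ]
  z 0.125 [ 0.5573 -0.1759  0.125 ] [ 0.56   -0.1738  0.125 ]
tab [281.7524 206.6381] [276 199  11  15 105] [291.2 198.4] [290 198   4   2   5] [ 0.5218 -0.088   0.108 ] 0.006116500527920368
  z 0.095 [ 0.5396 -0.082   0.095 ] [ 0.5222 -0.0852  0.095 ]
  z 0.1 [ 0.5335 -0.0852  0.1   ] [ 0.5214 -0.0852  0.1   ]
  z 0.11 [ 0.5212 -0.0917  0.11  ] [ 0.52   -0.0854  0.11  ]
  z 0.12 [ 0.509  -0.0983  0.12  ] [ 0.5185 -0.0855  0.12  ]
  z 0.125 [ 0.5029 -0.1015  0.125 ] [ 0.5178 -0.0856  0.125 ]
[ 0.557  -0.0363  0.088 ] [ 0.5854 -0.1999  0.088 ] [ 0.4965 -0.0486  0.088 ] [ 0.5275 -0.2104  0.088 ] -9.837316293916976 0.1660745130293248 0.061677423670934234
yaw y-axis -> rot [np.float64(9.837316293916976), np.float64(10.821049843580393)]
rye front foot [ 0.7099 -0.1246  0.    ]
rye lid centre approx [ 0.7649 -0.094   0.0882]
cups [array([ 0.5229, -0.2998,  0.08  ]), array([0.5463, 0.0692, 0.08  ]), array([0.4173, 0.0253, 0.08  ])]
```

```bash
python3 - <<'E'
from h import *
np.set_printoptions(precision=3,suppress=True)
S=read_camera("scene")
for n,f,t in(("tan",(163,232),(157,165)),("silver",(135,234),(127,174)),("pitcher",(78,213),(62,133)),("glass",(135,200),(128,143))):
    B=atz(S,f,0);o,d=ray(S,t);h=B[:2]-o[:2];s=(h@d[:2])/(d[:2]@d[:2]);print(n,B,(o+d*s)[2])
s=get_state();M=R.from_quat(s["orientation"],scalar_first=True)
print(M.inv().apply(np.array([.561,-.1745,.20])-s["tcp_pos"])*1000, M.as_matrix())
E
```

```text
tan [ 0.42   0.185 -0.   ] 0.19143799473321343
silver [0.38 0.24 0.  ] 0.1723288795911383
pitcher [0.376 0.427 0.   ] 0.22939352964221227
glass [0.492 0.337 0.   ] 0.17153666306734205
[-587.397 -586.078    2.389] [[-0.96   0.279  0.   ]
 [ 0.279  0.96   0.   ]
 [-0.     0.    -1.   ]]
```

>>> {"fn": "jog_arm", "kwargs": {
  "moves": [
    {"fingers": 1, "slide": [0, 0, -40]},
    {"fingers": 1, "slide": [0, 0, -80]},
    {"fingers": 1, "slide": [0, 0, -120]},
    {"fingers": 1, "slide": [0, 0, -150]}
  ]
}}

```text
schema error: expected keys fingers, slide, angular
```

>>> {"fn": "jog_arm", "kwargs": {
  "moves": [
    {"fingers": 1, "slide": [0, 0, -40], "angular": [0, 0, 0]},
    {"fingers": 1, "slide": [0, 0, -80], "angular": [0, 0, 0]},
    {"fingers": 1, "slide": [0, 0, -120], "angular": [0, 0, 0]},
    {"fingers": 1, "slide": [-28, -28, -130], "angular": [0, 0, 7]},
    {"fingers": 1, "slide": [-56, -56, -130], "angular": [0, 0, 14]},
    {"fingers": 1, "slide": [-84, -84, -130], "angular": [0, 0, 21]},
    {"fingers": 1, "slide": [-112, -112, -130], "angular": [0, 0, 28]},
    {"fingers": 1, "slide": [-140, -140, -130], "angular": [0, 0, 35]},
    {"fingers": 1, "slide": [-168, -168, -130], "angular": [0, 0, 42]},
    {"fingers": 1, "slide": [-196, -196, -130], "angular": [0, 0, 49]}
  ]
}}

```text
clock: 2.63
tcp_pos: [0.2943, 0.3076, 0.3326]
orientation: [0.0, 0.541, 0.841, 0.0]
wrist_force: [0.9, 0.6, 0.2]
finger_gap: 0.0001
grip_force: 0.0
```

>>> {"fn": "jog_arm", "kwargs": {
  "moves": [
    {"fingers": 1, "slide": [-40, 3, 0], "angular": [0, 0, 5]},
    {"fingers": 1, "slide": [-80, 6, 0], "angular": [0, 0, 10]},
    {"fingers": 1, "slide": [-120, 9, 0], "angular": [0, 0, 15]},
    {"fingers": 1, "slide": [-160, 12, 0], "angular": [0, 0, 15]},
    {"fingers": 1, "slide": [-200, 15, 0], "angular": [0, 0, 15]},
    {"fingers": 1, "slide": [-240, 17, 0], "angular": [0, 0, 15]},
    {"fingers": 1, "slide": [-280, 20, 0], "angular": [0, 0, 15]},
    {"fingers": 1, "slide": [-320, 23, 0], "angular": [0, 0, 15]},
    {"fingers": 1, "slide": [-360, 26, 0], "angular": [0, 0, 15]},
    {"fingers": 1, "slide": [-400, 29, 0], "angular": [0, 0, 15]}
  ]
}}

```text
clock: 3.47
tcp_pos: [0.4886, -0.0438, 0.3326]
orientation: [0.0, 0.644, 0.765, 0.0]
wrist_force: [0.3, 0.8, 0.4]
finger_gap: 0.0
grip_force: 0.0
```

>>> {"fn": "jog_arm", "kwargs": {
  "moves": [
    {"fingers": 1, "slide": [-38, 13, 0], "angular": [0, 0, 0]},
    {"fingers": 1, "slide": [-76, 26, 0], "angular": [0, 0, 0]},
    {"fingers": 1, "slide": [-110, 38, 20], "angular": [0, 0, 0]},
    {"fingers": 1, "slide": [-143, 49, 40], "angular": [0, 0, 0]},
    {"fingers": 1, "slide": [-143, 49, 80], "angular": [0, 0, 0]},
    {"fingers": 1, "slide": [-143, 49, 120], "angular": [0, 0, 0]},
    {"fingers": 1, "slide": [-143, 49, 150], "angular": [0, 0, 0]},
    {"fingers": 1, "slide": [-143, 49, 170], "angular": [0, 0, 0]},
    {"fingers": 1, "slide": [-143, 49, 180], "angular": [0, 0, 0]},
    {"fingers": 1, "slide": [-143, 49, 180], "angular": [0, 0, 0]}
  ]
}}

```text
clock: 4.3
tcp_pos: [0.5591, -0.1736, 0.1498]
orientation: [-0.002, 0.644, 0.765, -0.001]
wrist_force: [-0.6, -0.4, 0.0]
finger_gap: -0.0001
grip_force: 0.0
```

```bash
cat > look.py <<'E'
from h import *
import sys
S,T=read_camera("scene"),read_camera("top")
a=cv2.resize(S["color"][170:270,240:350],(440,400),interpolation=cv2.INTER_CUBIC);b=cv2.resize(T["color"][150:240,260:350],(360,400)[:2],interpolation=cv2.INTER_CUBIC)
cv2.imwrite(f"pics/{sys.argv[1]}.png",np.hstack([a,b])[:,:,::-1]); s=get_state();print(s["clock"],s["tcp_pos"],s["wrist_force"])
E
python3 look.py l1
```

```text
4.4 [ 0.5612216  -0.17442491  0.15342879] [-0.04645054  0.09033012 -0.52381348]
```

View pics/l1.png

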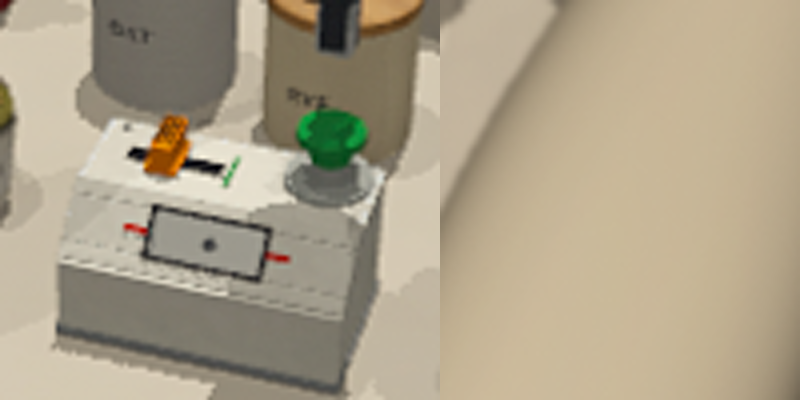

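```bash
python3 - <<'E'
from h import *
S=read_camera("scene")
for z in(.12,.142,.154,.17): print(z,(proj(S,np.array([.561,-.1744,z]))-[240,170])*4)
print(get_state()["joint_pos"])
E
```

```text
0.12 [329.39156581 137.6636234 ]
0.142 [331.42873593 105.65336762]
0.154 [332.55841909  87.90254438]
0.17 [334.08547768  63.90772168]
[-4.37851762e-01  3.53581748e-01 -1.52996437e-02  1.19905231e+00
  1.01925903e-04  9.61786640e-01]
```

```bash
python3 - <<'E'
from h import *
S=read_camera("scene")
cv2.imwrite("pics/w1.png",cv2.resize(S["color"][80:260,220:420],(660,594),interpolation=cv2.INTER_CUBIC)[:,:,::-1])
E
```

```text
(no output)
```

View pics/w1.png

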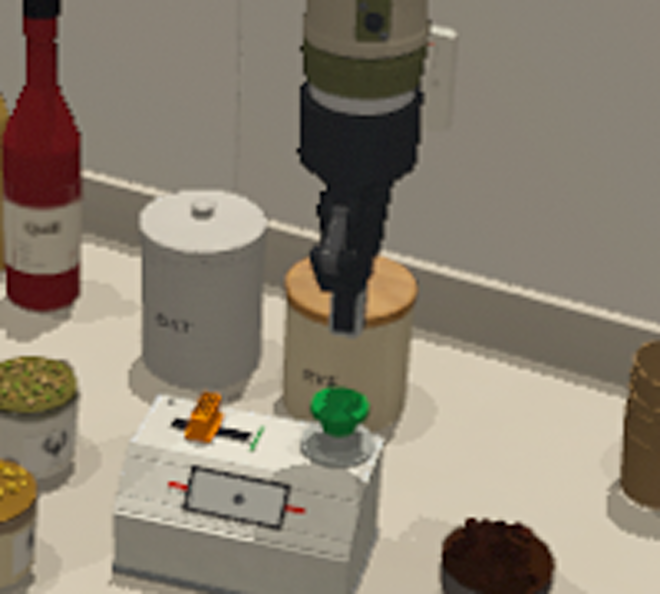

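The tip shows at w1 crop (348,332), with the cap top below it at about (340,402). The tool looks higher over the cap than I computed, so I'll go down by touch.

>>> {"fn": "jog_arm", "kwargs": {
  "moves": [
    {"fingers": 1, "slide": [0, 0, 5], "angular": [0, 0, 0]},
    {"fingers": 1, "slide": [0, 0, 10], "angular": [0, 0, 0]},
    {"fingers": 1, "slide": [0, 0, 12], "angular": [0, 0, 0]},
    {"fingers": 1, "slide": [0, 0, 14], "angular": [0, 0, 0]},
    {"fingers": 1, "slide": [0, 0, 16], "angular": [0, 0, 0]},
    {"fingers": 1, "slide": [0, 0, 16], "angular": [0, 0, 0]}
  ]
}}

```text
clock: 5.0
tcp_pos: [0.5604, -0.1741, 0.1358]
orientation: [-0.0, 0.644, 0.765, -0.0]
wrist_force: [-0.4, -0.2, -0.6]
finger_gap: -0.0001
grip_force: 0.0
```

```bash
python3 look.py l2
```

```text
5.1 [ 0.56063266 -0.17422403  0.13626696] [-0.11872519 -0.62250943 -0.87845751]
```

View pics/l2.png

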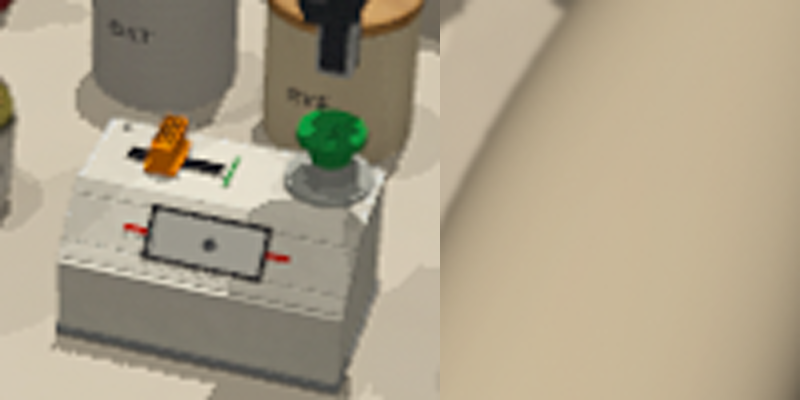

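>>> {"fn": "jog_arm", "kwargs": {
  "moves": [
    {"fingers": 1, "slide": [0, 0, 3], "angular": [0, 0, 0]},
    {"fingers": 1, "slide": [0, 0, 6], "angular": [0, 0, 0]},
    {"fingers": 1, "slide": [0, 0, 9], "angular": [0, 0, 0]},
    {"fingers": 1, "slide": [0, 0, 12], "angular": [0, 0, 0]},
    {"fingers": 1, "slide": [0, 0, 12], "angular": [0, 0, 0]}
  ]
}}

```text
clock: 5.52
tcp_pos: [0.5602, -0.174, 0.1234]
orientation: [-0.001, 0.644, 0.765, -0.0]
wrist_force: [-0.8, -0.1, 0.1]
finger_gap: 0.0003
grip_force: 0.0
```

```bash
python3 - <<'E'
from h import *
np.set_printoptions(precision=1,suppress=True)
S=read_camera("scene");T=read_camera("top")
for z in(-.1,0,.1,.2): print(z,proj(S,np.array([0,0,z])),proj(T,np.array([0,0,z])))
print(np.array(S["world_from_camera"]),S["cx"],S["cy"],T["cx"],T["cy"])
a=cv2.resize(S["color"],(448,336));b=cv2.resize(T["color"],(352,264));c=np.zeros((336,352,3),np.uint8);c[:264]=b
w=cv2.resize(S["color"][165:245,255:405],(800,427),interpolation=cv2.INTER_CUBIC)[:260]
cv2.imwrite("pics/w2.png",np.vstack([np.hstack([a,c]),w])[:,:,::-1])
E
```

```text
-0.1 [106.7 424.7] [264.3 403.7]
0 [ 96.5 392.4] [261.2 416.3]
0.1 [ 84.8 355.9] [257.6 431.4]
0.2 [ 71.6 314.4] [253.1 449.8]
[[ 0.5 -0.5  0.7 -0.4]
 [-0.9 -0.3  0.4 -0.6]
 [ 0.  -0.8 -0.6  0.8]
 [ 0.   0.   0.   1. ]] 276.1735345596369 207.26610952188855 281.5566518929943 203.63956912114872
```

View pics/w2.png

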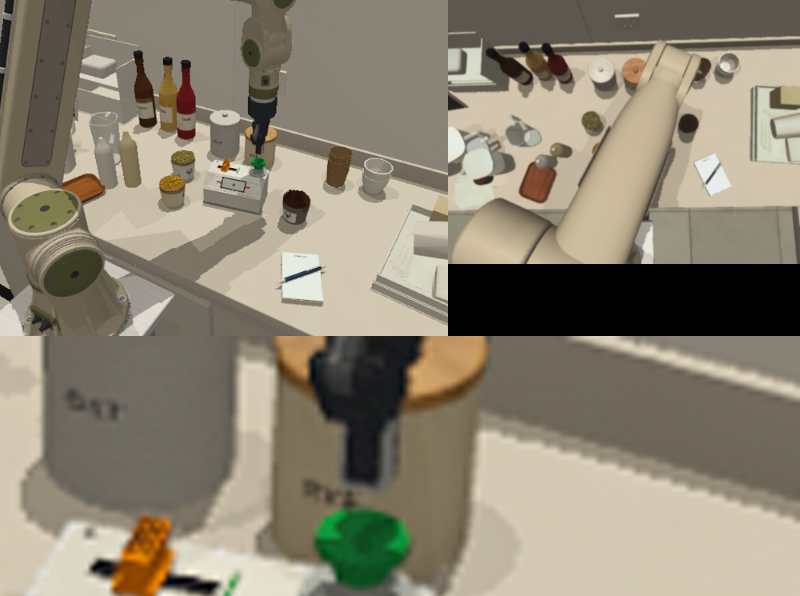

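>>> {"fn": "jog_arm", "kwargs": {
  "moves": [
    {"fingers": 1, "slide": [0, 0, 5], "angular": [0, 0, 0]},
    {"fingers": 1, "slide": [0, 0, 10], "angular": [0, 0, 0]},
    {"fingers": 1, "slide": [0, 0, 14], "angular": [0, 0, 0]},
    {"fingers": 1, "slide": [0, 0, 17], "angular": [0, 0, 0]},
    {"fingers": 1, "slide": [0, 0, 17], "angular": [0, 0, 0]}
  ]
}}

```text
clock: 6.03
tcp_pos: [0.5601, -0.174, 0.1063]
orientation: [-0.001, 0.644, 0.765, -0.0]
wrist_force: [0.5, -0.0, -0.4]
finger_gap: 0.0
grip_force: 0.0
```

```bash
python3 look.py l3;python3 - <<'E'
import cv2
a=cv2.imread("pics/l3.png")[:,:440];cv2.imwrite("pics/l3b.png",a)
E
```

```text
6.1333 [ 0.56052672 -0.17414226  0.10711097] [-0.25960942 -0.68482463 -0.40170747]
```

View pics/l3b.png

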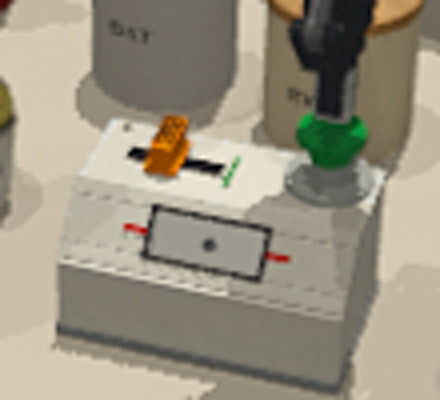

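The tip, at crop (337,120), overlaps the cap top at about (333,123), so it is right over the cap and contact is close.

>>> {"fn": "jog_arm", "kwargs": {
  "moves": [
    {"fingers": 1, "slide": [0, 0, 1], "angular": [0, 0, 0]},
    {"fingers": 1, "slide": [0, 0, 2], "angular": [0, 0, 0]},
    {"fingers": 1, "slide": [0, 0, 3], "angular": [0, 0, 0]},
    {"fingers": 1, "slide": [0, 0, 4], "angular": [0, 0, 0]},
    {"fingers": 1, "slide": [0, 0, 4], "angular": [0, 0, 0]}
  ]
}}

```text
clock: 6.55
tcp_pos: [0.5606, -0.1742, 0.1032]
orientation: [-0.0, 0.644, 0.765, 0.0]
wrist_force: [-0.1, -0.0, 0.9]
finger_gap: 0.0
grip_force: 0.0
```

>>> {"fn": "jog_arm", "kwargs": {
  "moves": [
    {"fingers": 1, "slide": [0, 0, 1], "angular": [0, 0, 0]},
    {"fingers": 1, "slide": [0, 0, 2], "angular": [0, 0, 0]},
    {"fingers": 1, "slide": [0, 0, 3], "angular": [0, 0, 0]},
    {"fingers": 1, "slide": [0, 0, 3], "angular": [0, 0, 0]}
  ]
}}

```text
clock: 6.88
tcp_pos: [0.5606, -0.1742, 0.1001]
orientation: [-0.0, 0.644, 0.765, 0.0]
wrist_force: [0.3, 0.5, 0.2]
finger_gap: -0.0001
grip_force: 0.0
```

>>> {"fn": "jog_arm", "kwargs": {
  "moves": [
    {"fingers": 1, "slide": [0, 0, 1], "angular": [0, 0, 0]},
    {"fingers": 1, "slide": [0, 0, 2], "angular": [0, 0, 0]},
    {"fingers": 1, "slide": [0, 0, 3], "angular": [0, 0, 0]},
    {"fingers": 1, "slide": [0, 0, 3], "angular": [0, 0, 0]}
  ]
}}

```text
clock: 7.22
tcp_pos: [0.5606, -0.1742, 0.0971]
orientation: [-0.0, 0.644, 0.765, -0.0]
wrist_force: [-0.6, -0.1, -0.1]
finger_gap: 0.0002
grip_force: 0.0
```

>>> {"fn": "jog_arm", "kwargs": {
  "moves": [
    {"fingers": 1, "slide": [0, 0, 1], "angular": [0, 0, 0]},
    {"fingers": 1, "slide": [0, 0, 2], "angular": [0, 0, 0]},
    {"fingers": 1, "slide": [0, 0, 3], "angular": [0, 0, 0]},
    {"fingers": 1, "slide": [0, 0, 4], "angular": [0, 0, 0]},
    {"fingers": 1, "slide": [0, 0, 4], "angular": [0, 0, 0]}
  ]
}}

```text
clock: 7.63
tcp_pos: [0.5607, -0.1742, 0.0932]
orientation: [-0.0, 0.644, 0.765, 0.0]
wrist_force: [0.1, 0.8, 1.8]
finger_gap: 0.0001
grip_force: 0.7
```

```bash
cat > l.py <<'E'
from h import *
import sys
S=read_camera("scene")
cv2.imwrite(f"pics/{sys.argv[1]}.png",cv2.resize(S["color"][180:250,250:350],(800,560),interpolation=cv2.INTER_CUBIC)[:,:,::-1]); s=get_state();print(s["clock"],s["tcp_pos"],s["wrist_force"])
E
python3 l.py m1
```

```text
7.6833 [ 0.56072039 -0.1742251   0.09334966] [0.35170377 1.90798365 2.37986316]
```

View pics/m1.png

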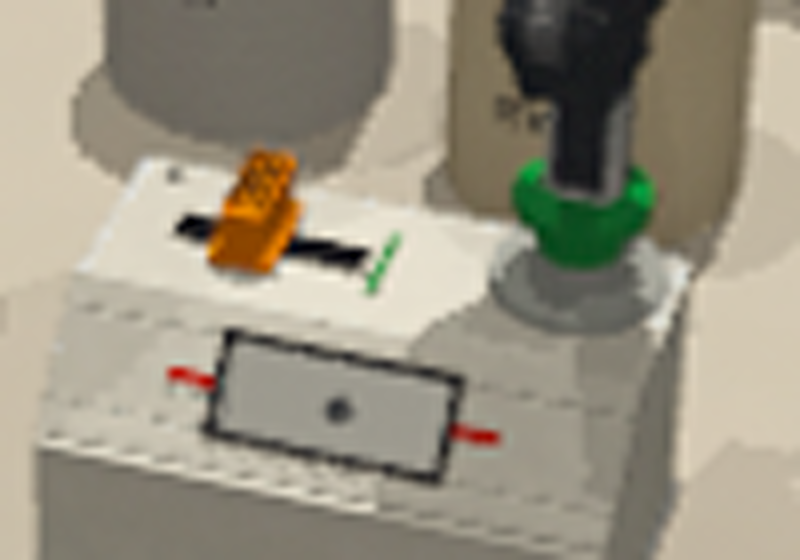

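The tip now rests on the cap with about 2 N, at crop (590,190). First stroke.

>>> {"fn": "jog_arm", "kwargs": {
  "moves": [
    {"fingers": 1, "slide": [0, 0, 3], "angular": [0, 0, 0]},
    {"fingers": 1, "slide": [0, 0, 6], "angular": [0, 0, 0]},
    {"fingers": 1, "slide": [0, 0, 9], "angular": [0, 0, 0]},
    {"fingers": 1, "slide": [0, 0, 12], "angular": [0, 0, 0]},
    {"fingers": 1, "slide": [0, 0, 14], "angular": [0, 0, 0]},
    {"fingers": 1, "slide": [0, 0, 15], "angular": [0, 0, 0]},
    {"fingers": 1, "slide": [0, 0, 15], "angular": [0, 0, 0]}
  ]
}}

```text
clock: 8.27
tcp_pos: [0.5611, -0.1744, 0.0794]
orientation: [0.001, 0.644, 0.765, 0.0]
wrist_force: [-2.4, 0.7, 11.1]
finger_gap: 0.0002
grip_force: 5.7
```

>>> {"fn": "jog_arm", "kwargs": {
  "moves": [
    {"fingers": 1, "slide": [0, 0, -6], "angular": [0, 0, 0]},
    {"fingers": 1, "slide": [0, 0, -12], "angular": [0, 0, 0]},
    {"fingers": 1, "slide": [0, 0, -20], "angular": [0, 0, 0]},
    {"fingers": 1, "slide": [0, 0, -20], "angular": [0, 0, 0]},
    {"fingers": 1, "slide": [0, 0, -20], "angular": [0, 0, 0]}
  ]
}}

```text
clock: 8.68
tcp_pos: [0.5608, -0.1743, 0.0985]
orientation: [0.0, 0.644, 0.765, 0.0]
wrist_force: [-0.0, 1.0, 0.5]
finger_gap: -0.0001
grip_force: 0.0
```

```bash
cat > c.py <<'E'
from h import *
S=read_camera("scene");c=S["color"]
for r in (226,229,232,235): print(r,[c[r,k].tolist() for k in(282,285,288,290,292,294,297,301,304)])
p,_=blob(S,(45,120,40),(85,255,255),(305,190,345,225));print("cap",p,_)
s=get_state();print(s["clock"],s["tcp_pos"],s["wrist_force"])
E
python3 c.py
```

```text
226 [[158, 140, 56], [160, 141, 56], [161, 142, 57], [161, 142, 56], [162, 143, 57], [165, 146, 56], [136, 119, 50], [76, 63, 20], [64, 61, 60]]
229 [[159, 140, 55], [160, 141, 57], [97, 91, 68], [114, 102, 65], [162, 143, 56], [153, 135, 57], [160, 141, 55], [160, 140, 57], [162, 143, 56]]
232 [[160, 141, 56], [160, 141, 56], [138, 122, 61], [143, 127, 63], [157, 138, 56], [63, 64, 68], [152, 134, 59], [159, 140, 57], [161, 142, 55]]
235 [[68, 64, 62], [96, 82, 39], [151, 133, 52], [157, 139, 55], [163, 144, 57], [162, 142, 56], [159, 140, 55], [160, 141, 56], [144, 126, 49]]
cap [322.35555556 205.42962963] [314 198  18  14 135]
8.7333 [ 0.56044462 -0.1741175   0.0980384 ] [ 0.10277506  0.05398396 -0.09769906]
```

Yellow with two dots, so the stroke worked. I'll repeat the same stroke for the next face.

>>> {"fn": "jog_arm", "kwargs": {
  "moves": [
    {"fingers": 1, "slide": [0, 0, 5], "angular": [0, 0, 0]},
    {"fingers": 1, "slide": [0, 0, 9], "angular": [0, 0, 0]},
    {"fingers": 1, "slide": [0, 0, 13], "angular": [0, 0, 0]},
    {"fingers": 1, "slide": [0, 0, 17], "angular": [0, 0, 0]},
    {"fingers": 1, "slide": [0, 0, 20], "angular": [0, 0, 0]},
    {"fingers": 1, "slide": [0, 0, 20], "angular": [0, 0, 0]},
    {"fingers": 1, "slide": [0, 0, 12], "angular": [0, 0, 0]},
    {"fingers": 1, "slide": [0, 0, 0], "angular": [0, 0, 0]},
    {"fingers": 1, "slide": [0, 0, 0], "angular": [0, 0, 0]},
    {"fingers": 1, "slide": [0, 0, 0], "angular": [0, 0, 0]}
  ]
}}

```text
clock: 9.57
tcp_pos: [0.5607, -0.1742, 0.0981]
orientation: [0.0, 0.644, 0.765, 0.0]
wrist_force: [-1.3, 0.5, 0.2]
finger_gap: 0.0002
grip_force: 0.0
```

```bash
python3 c.py
```

```text
226 [[153, 77, 70], [154, 77, 71], [154, 77, 71], [155, 79, 71], [155, 77, 70], [158, 78, 72], [130, 65, 61], [71, 25, 26], [63, 63, 59]]
229 [[154, 77, 70], [90, 71, 70], [127, 73, 69], [153, 76, 70], [130, 74, 69], [155, 77, 69], [154, 77, 70], [152, 76, 69], [156, 78, 71]]
232 [[154, 78, 71], [151, 77, 70], [156, 78, 71], [140, 74, 70], [89, 70, 68], [147, 77, 71], [58, 67, 67], [154, 77, 70], [155, 78, 71]]
235 [[68, 67, 62], [93, 47, 45], [144, 71, 64], [150, 73, 67], [155, 77, 71], [155, 78, 71], [156, 77, 71], [153, 77, 69], [137, 67, 61]]
cap [322.32330827 205.46616541] [314 198  18  14 133]
9.6167 [ 0.56024296 -0.17403267  0.0975273 ] [-0.11842786  0.46403511 -0.90818189]
```

Red with three dots. Third stroke.

>>> {"fn": "jog_arm", "kwargs": {
  "moves": [
    {"fingers": 1, "slide": [0, 0, 5], "angular": [0, 0, 0]},
    {"fingers": 1, "slide": [0, 0, 9], "angular": [0, 0, 0]},
    {"fingers": 1, "slide": [0, 0, 13], "angular": [0, 0, 0]},
    {"fingers": 1, "slide": [0, 0, 17], "angular": [0, 0, 0]},
    {"fingers": 1, "slide": [0, 0, 20], "angular": [0, 0, 0]},
    {"fingers": 1, "slide": [0, 0, 20], "angular": [0, 0, 0]},
    {"fingers": 1, "slide": [0, 0, 12], "angular": [0, 0, 0]},
    {"fingers": 1, "slide": [0, 0, 0], "angular": [0, 0, 0]},
    {"fingers": 1, "slide": [0, 0, 0], "angular": [0, 0, 0]},
    {"fingers": 1, "slide": [0, 0, 0], "angular": [0, 0, 0]}
  ]
}}

```text
clock: 10.45
tcp_pos: [0.5608, -0.1743, 0.0981]
orientation: [0.0, 0.644, 0.765, 0.0]
wrist_force: [0.0, 0.8, -1.5]
finger_gap: 0.0001
grip_force: 0.0
```

```bash
python3 c.py
```

```text
226 [[77, 100, 139], [77, 100, 139], [105, 117, 142], [135, 138, 147], [73, 98, 140], [81, 104, 144], [62, 81, 118], [27, 38, 64], [65, 60, 56]]
229 [[77, 100, 139], [76, 99, 138], [100, 113, 141], [147, 147, 147], [70, 95, 137], [154, 153, 149], [145, 145, 146], [76, 99, 139], [78, 102, 142]]
232 [[78, 100, 139], [75, 98, 139], [171, 165, 152], [124, 130, 144], [77, 99, 138], [105, 116, 141], [75, 99, 139], [77, 100, 139], [76, 101, 140]]
235 [[70, 67, 61], [45, 56, 84], [98, 111, 135], [69, 94, 136], [114, 123, 144], [165, 160, 152], [75, 98, 139], [75, 100, 138], [66, 89, 125]]
cap [322.32330827 205.46616541] [314 198  18  14 133]
10.5 [ 0.56029434 -0.17405385  0.09748425] [-0.87368215  0.1854879  -1.4413014 ]
```

Blue with four dots. Last stroke.

>>> {"fn": "jog_arm", "kwargs": {
  "moves": [
    {"fingers": 1, "slide": [0, 0, 5], "angular": [0, 0, 0]},
    {"fingers": 1, "slide": [0, 0, 9], "angular": [0, 0, 0]},
    {"fingers": 1, "slide": [0, 0, 13], "angular": [0, 0, 0]},
    {"fingers": 1, "slide": [0, 0, 17], "angular": [0, 0, 0]},
    {"fingers": 1, "slide": [0, 0, 20], "angular": [0, 0, 0]},
    {"fingers": 1, "slide": [0, 0, 20], "angular": [0, 0, 0]},
    {"fingers": 1, "slide": [0, 0, 12], "angular": [0, 0, 0]},
    {"fingers": 1, "slide": [0, 0, 0], "angular": [0, 0, 0]},
    {"fingers": 1, "slide": [0, 0, 0], "angular": [0, 0, 0]},
    {"fingers": 1, "slide": [0, 0, 0], "angular": [0, 0, 0]}
  ]
}}

```text
clock: 11.33
tcp_pos: [0.5608, -0.1743, 0.098]
orientation: [0.0, 0.644, 0.765, 0.0]
wrist_force: [-0.2, 0.1, -1.1]
finger_gap: -0.0006
grip_force: 0.0
```

```bash
python3 c.py; python3 - <<'E'
from h import *
S=read_camera("scene")
r=[]
for t in("button_guide","lock_tab"):print(t,[(x["point"],x["p"]) for x in tip_of(t,S)[:1]])
E
```

```text
226 [[80, 132, 82], [75, 117, 77], [71, 91, 72], [80, 134, 83], [78, 125, 80], [81, 134, 84], [68, 111, 69], [30, 58, 34], [65, 60, 58]]
229 [[79, 131, 82], [80, 130, 82], [80, 135, 82], [78, 126, 80], [69, 77, 70], [73, 102, 73], [70, 75, 70], [81, 133, 83], [81, 133, 83]]
232 [[80, 132, 82], [79, 131, 81], [66, 60, 66], [75, 108, 77], [79, 131, 82], [77, 124, 80], [79, 133, 81], [79, 132, 82], [80, 133, 84]]
235 [[70, 64, 61], [48, 77, 52], [70, 106, 72], [77, 131, 80], [77, 123, 78], [68, 70, 69], [79, 132, 81], [80, 131, 82], [69, 117, 73]]
cap [322.26865672 205.41791045] [314 198  18  14 134]
11.3833 [ 0.56028206 -0.1740297   0.09746359] [-0.48277346 -0.30161101  0.05458539]
button_guide [([320.0, 213.9], 0.56)]
lock_tab [([278.2, 204.9], 0.47)]
```

Green with five dots. Next I lift, cross over the tab and come down on its far side.

>>> {"fn": "jog_arm", "kwargs": {
  "moves": [
    {"fingers": 1, "slide": [0, 0, -25], "angular": [0, 0, 0]},
    {"fingers": 1, "slide": [32, -3, -25], "angular": [0, 0, 0]},
    {"fingers": 1, "slide": [64, -6, -25], "angular": [0, 0, 0]},
    {"fingers": 1, "slide": [96, -9, -25], "angular": [0, 0, 0]},
    {"fingers": 1, "slide": [125, -12, -25], "angular": [0, 0, 0]},
    {"fingers": 1, "slide": [125, -12, -10], "angular": [0, 0, 0]},
    {"fingers": 1, "slide": [125, -12, 0], "angular": [0, 0, 0]},
    {"fingers": 1, "slide": [125, -12, 5], "angular": [0, 0, 0]},
    {"fingers": 1, "slide": [125, -12, 5], "angular": [0, 0, 0]}
  ]
}}

```text
clock: 12.28
tcp_pos: [0.5265, -0.0533, 0.0915]
orientation: [-0.001, 0.644, 0.765, -0.001]
wrist_force: [0.4, -0.5, -0.1]
finger_gap: 0.0
grip_force: 0.0
```

```bash
python3 l.py m2
```

```text
12.3333 [ 0.52706706 -0.05361992  0.09230577] [ 0.40630678  0.43117288 -0.82694354]
```

View pics/m2.png

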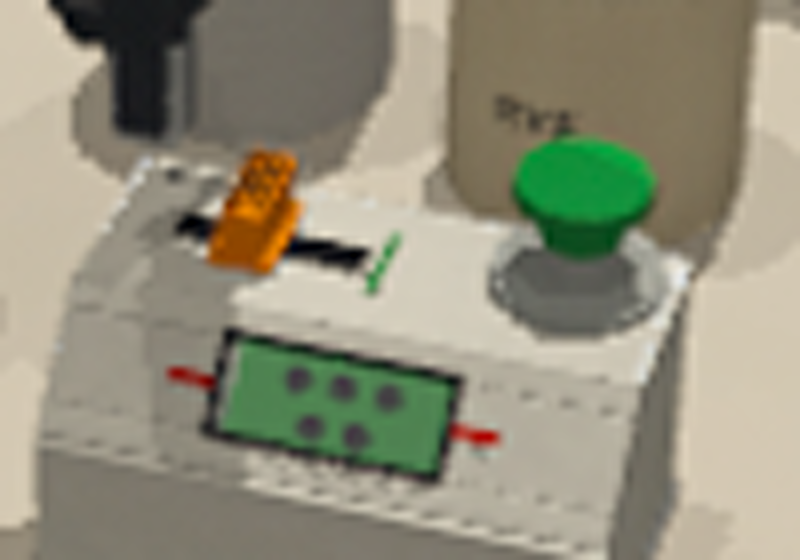

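The window shows green with five dots. The tip, at crop (150,135), is in line with the slot, left of the tab.

>>> {"fn": "jog_arm", "kwargs": {
  "moves": [
    {"fingers": 1, "slide": [0, 0, 5], "angular": [0, 0, 0]},
    {"fingers": 1, "slide": [0, 0, 9], "angular": [0, 0, 0]},
    {"fingers": 1, "slide": [0, 0, 13], "angular": [0, 0, 0]},
    {"fingers": 1, "slide": [0, 0, 16], "angular": [0, 0, 0]},
    {"fingers": 1, "slide": [0, 0, 18], "angular": [0, 0, 0]},
    {"fingers": 1, "slide": [0, 0, 20], "angular": [0, 0, 0]},
    {"fingers": 1, "slide": [0, 0, 20], "angular": [0, 0, 0]}
  ]
}}

```text
clock: 12.92
tcp_pos: [0.5274, -0.0531, 0.073]
orientation: [-0.0, 0.644, 0.765, -0.0]
wrist_force: [0.3, -0.0, -0.3]
finger_gap: 0.0
grip_force: 0.0
```

Now push along −x of the tool.

>>> {"fn": "jog_arm", "kwargs": {
  "moves": [
    {"fingers": 1, "slide": [-4, 0, 0], "angular": [0, 0, 0]},
    {"fingers": 1, "slide": [-8, 0, 0], "angular": [0, 0, 0]},
    {"fingers": 1, "slide": [-12, 0, 0], "angular": [0, 0, 0]},
    {"fingers": 1, "slide": [-15, 0, 0], "angular": [0, 0, 0]},
    {"fingers": 1, "slide": [-18, 0, 0], "angular": [0, 0, 0]},
    {"fingers": 1, "slide": [-21, 0, 0], "angular": [0, 0, 0]},
    {"fingers": 1, "slide": [-21, 0, 0], "angular": [0, 0, 0]}
  ]
}}

```text
clock: 13.5
tcp_pos: [0.5315, -0.0745, 0.0735]
orientation: [0.0, 0.644, 0.765, 0.0]
wrist_force: [-0.4, 0.2, -1.0]
finger_gap: -0.0001
grip_force: 0.0
```

```bash
cat > t.py <<'E'
from h import *
S=read_camera("scene")
c,s=blob(S,(3,170,90),(17,255,255),(270,190,310,225));print(c,s,atz(S,c,.1)[:2])
s=get_state();print(s["clock"],s["tcp_pos"],s["wrist_force"])
E
python3 t.py
```

```text
[285.52 207.62] [280 200  11  15 100] [ 0.53426036 -0.09465019]
13.55 [ 0.53122894 -0.07431241  0.0733915 ] [-0.21796686 -0.08624891  0.99233722]
```

>>> {"fn": "jog_arm", "kwargs": {
  "moves": [
    {"fingers": 1, "slide": [-3, 0, 0], "angular": [0, 0, 0]},
    {"fingers": 1, "slide": [-6, 0, 0], "angular": [0, 0, 0]},
    {"fingers": 1, "slide": [-8, 0, 0], "angular": [0, 0, 0]},
    {"fingers": 1, "slide": [-10, 0, 0], "angular": [0, 0, 0]},
    {"fingers": 1, "slide": [-12, 0, 0], "angular": [0, 0, 0]},
    {"fingers": 1, "slide": [-12, 0, 0], "angular": [0, 0, 0]}
  ]
}}

```text
clock: 14.05
tcp_pos: [0.5332, -0.086, 0.0733]
orientation: [0.0, 0.644, 0.765, -0.0]
wrist_force: [-0.7, 2.4, 0.4]
finger_gap: -0.0001
grip_force: 0.9
```

```bash
python3 t.py
```

```text
[290.20183486 208.21100917] [285 200  11  16 109] [ 0.53743432 -0.10515905]
14.1 [ 0.53325125 -0.08595292  0.07334147] [0.58026207 1.17671822 0.34121385]
```

>>> {"fn": "jog_arm", "kwargs": {
  "moves": [
    {"fingers": 1, "slide": [-2, 0, 0], "angular": [0, 0, 0]},
    {"fingers": 1, "slide": [-3, 0, 0], "angular": [0, 0, 0]},
    {"fingers": 1, "slide": [-4, 0, 0], "angular": [0, 0, 0]},
    {"fingers": 1, "slide": [-4, 0, 0], "angular": [0, 0, 0]}
  ]
}}

```text
clock: 14.43
tcp_pos: [0.5341, -0.0902, 0.0734]
orientation: [0.0, 0.644, 0.765, -0.0]
wrist_force: [-0.4, 0.4, -0.1]
finger_gap: -0.0003
grip_force: 0.0
```

```bash
python3 t.py
```

```text
[292.66981132 208.75471698] [287 201  12  15 106] [ 0.53829916 -0.11110385]
14.4833 [ 0.53407225 -0.09005015  0.07343511] [-0.48079633  0.05254822 -0.48242565]
```

It snapped: the tab moved 6 mm against the tool's 4, and the force dropped. I'll push gently to confirm the end stop.

>>> {"fn": "jog_arm", "kwargs": {
  "moves": [
    {"fingers": 1, "slide": [-2, 0, 0], "angular": [0, 0, 0]},
    {"fingers": 1, "slide": [-3, 0, 0], "angular": [0, 0, 0]},
    {"fingers": 1, "slide": [-4, 0, 0], "angular": [0, 0, 0]},
    {"fingers": 1, "slide": [-4, 0, 0], "angular": [0, 0, 0]}
  ]
}}

```text
clock: 14.82
tcp_pos: [0.5343, -0.092, 0.0734]
orientation: [-0.001, 0.644, 0.765, 0.001]
wrist_force: [-0.6, 5.3, 1.0]
finger_gap: 0.0003
grip_force: 2.9
```

```bash
python3 t.py
```

```text
[292.77669903 208.78640777] [287 201  12  15 103] [ 0.53830836 -0.11137559]
14.8667 [ 0.53425111 -0.09203164  0.0733612 ] [-0.55366752  6.00121979  1.7467867 ]
```

>>> {"fn": "jog_arm", "kwargs": {
  "moves": [
    {"fingers": 1, "slide": [-1, 0, 0], "angular": [0, 0, 0]},
    {"fingers": 1, "slide": [-3, 0, 0], "angular": [0, 0, 0]},
    {"fingers": 1, "slide": [-3, 0, 0], "angular": [0, 0, 0]}
  ]
}}

```text
clock: 15.12
tcp_pos: [0.5342, -0.0921, 0.0734]
orientation: [-0.003, 0.643, 0.766, 0.003]
wrist_force: [-1.2, 14.7, 5.0]
finger_gap: -0.0001
grip_force: 7.3
```

```bash
python3 t.py
```

```text
[292.77884615 208.75961538] [287 201  12  15 104] [ 0.53840354 -0.11133174]
15.1667 [ 0.53421125 -0.09207477  0.07335862] [-2.0468574  14.39084589  4.69655711]
```

14 N moves it no further, so it is on the end stop. Back off and lift.

>>> {"fn": "jog_arm", "kwargs": {
  "moves": [
    {"fingers": 1, "slide": [10, 0, 0], "angular": [0, 0, 0]},
    {"fingers": 1, "slide": [20, 0, 0], "angular": [0, 0, 0]},
    {"fingers": 1, "slide": [20, 0, -30], "angular": [0, 0, 0]},
    {"fingers": 1, "slide": [20, 0, -70], "angular": [0, 0, 0]},
    {"fingers": 1, "slide": [20, 0, -110], "angular": [0, 0, 0]},
    {"fingers": 1, "slide": [20, 0, -140], "angular": [0, 0, 0]},
    {"fingers": 1, "slide": [20, 0, -140], "angular": [0, 0, 0]},
    {"fingers": 1, "slide": [20, 0, -140], "angular": [0, 0, 0]}
  ]
}}

```text
clock: 15.83
tcp_pos: [0.5332, -0.0772, 0.2158]
orientation: [0.003, 0.644, 0.765, 0.001]
wrist_force: [-0.6, 0.5, -1.0]
finger_gap: 0.0002
grip_force: 0.0
```

```bash
python3 t.py; python3 c.py | sed -n 1,3p; python3 - <<'E'
from h import *
S=read_camera("scene");print([(np.round(x["point"],1),round(x["p"],2)) for x in tip_of("cup_a",S)])
print(hand_in())
E
```

```text
[292.72222222 208.65740741] [288 201  11  15 108] [ 0.53869457 -0.11103414]
15.8833 [ 0.5320209  -0.07683506  0.21380288] [ 0.68715831 -0.59408758 -0.01386741]
226 [[76, 129, 79], [75, 116, 77], [69, 89, 70], [79, 132, 81], [75, 122, 77], [79, 131, 81], [65, 109, 67], [29, 57, 34], [76, 71, 68]]
229 [[77, 129, 79], [77, 127, 79], [78, 132, 81], [77, 125, 80], [67, 75, 68], [72, 100, 72], [67, 73, 68], [78, 131, 80], [77, 130, 80]]
232 [[78, 129, 81], [78, 130, 81], [65, 60, 65], [73, 106, 75], [78, 129, 80], [75, 122, 78], [78, 130, 80], [77, 129, 80], [77, 130, 82]]
[(array([215.7, 249.3]), 0.78), (array([365.2, 271.3]), 0.67), (array([231.1, 217.7]), 0.64)]
the job is handed in; nothing more can be done
None
```

The marker shows the green five-dot face after four full strokes, the lock slide snapped home and held against 14 N at its end stop, the three cups stand where they were, and the job was handed in at about 16 s.

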